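Set the tape dispenser one click longer

ROBOT

A 6-joint arm with a two-finger parallel gripper is mounted at the origin on the work surface. World frame = base frame: x ahead of the robot, y to its left, z up, the work surface at z = 0. Lengths are in mm, angles in degrees, forces in N, time in s.
With the tool pointing down it reaches from about 250 to 775 mm from the base axis. Payload 4 kg.
Tool frame: the origin (TCP) lies on the centre line of the jaws, within the pads' length; the fingertips stand 17 mm ahead of it and the grasp point (between the pads) lies 2 mm behind it (env.tip_extent is the distance from the TCP to the fingertips, in mm); z points along the fingers, y is the direction in which the jaws open and shut (so a half turn about z gives the same grasp; the last joint's range is limited). The gripper opens to 85 mm and grips with 20 to 120 N. Pads are 22 mm wide; open, the fingers measure 114 mm over their backs; the gripper's body (76 mm by 85 mm) begins 54 mm behind the grasp point. The pads swing forward as they close: fully open they stand 13 mm farther back than shut.
Start: joints at [-77.928, 4.996, 78.535, -0, 96.463, -5.907], TCP at [169.768, -523.158, 248.341] pointing down, gripper open.
Joint ranges: [-177.83, 177.83], [-43.37, 116.18], [15.69, 146.23], [-61.86, 241.86], [9.47, 152.12], [-147.06, 147.06]. Speed limits (degrees/s): [159.86, 159.86, 180, 180, 180, 180].

INTERFACE

Orientations are given as a 3x3 rotation matrix whose columns are the frame's x, y, z axes.
In Python, from cell import readout, viewer, job, env gives the robot as it stands.
- The arm moves only by the shell command python3 -m jog 'ROWS' [FORCE]. ROWS is JSON, a list of rows, each a list of 7 numbers: the shift along the tool's x, y, z in m, then the turn, a rotation vector about the tool's x, y, z in rad, then the gripper command: -1 is fully open, 1 is shut, values between are in proportion. In form: [[dx, dy, dz, wx, wy, wz, grip], ...]. A call has 1 to 12 rows; each row shifts and turns the commanded pose from where the row before left it, along the tool's axes as they then stand; what a row does not reach is not made up. A row lasts 1/8 s, in which the tool goes at most 62.5 mm and 10.7 degrees, less where a joint would pass 70% of its speed; a pose out of reach is approached as far as the arm can. A call with a gripper value outside its range is refused whole. The fingers move at their own pace and stop on an object; FORCE is the grip in N (left out, the last holds). Time passes only in rows, so rows that do not move let the fingers close. It gives the time, the measured TCP pose, the force and the opening at its end, in the units of the state.
- readout.state(): the state, without advancing time (a new reading comes with each control period).
- viewer.grab_frame(name): name is "side" or "top"; returns (picture, depth): 480x640x3 uint8, blue, green, red; 480x640 float32, mm along the optical axis (not along the pixel's ray), 0 where there is no reading.
- viewer.camera_info(name): a dict with "camera_matrix" (3x3 intrinsics, pixels), "pose" (4x4, takes a point from camera to world coordinates). Camera axes: x right, y down, z forward; pixel columns grow to the right and rows downward; lengths in mm; the calibration is good to about 2 mm. A picture is of the moment at which its call begins. camera_info takes no time and is no camera call.
- job.hand_in(): hands the job in, once; it reports no verdict.
The state is a dict: "t": time; "qpos": joint angles; "qvel": joint speeds; "tau": joint torques, N m; "position": TCP position; "tool_rot": TCP orientation; "contact_force": force on the tool from outside, world axes, zero at the start; "torque": the same for the moment, N m; "finger_gap": finger opening in mm.
Only numpy, scipy, OpenCV 4.12 (cv2) and the standard library are available. Lean on these libraries where they do the work, as an engineer would, in place of code of your own. Each camera call takes 0.05 s, during which the arm holds its last target.

TASK

The packing-bench tape dispenser should cut the next longer piece: with a fingertip on its big knurled dial, turn the dial clockwise (seen from above) by one click, so that its white line settles at the next longer bar, without clicking on past it or going the other way. Then take the finger away. Do not pick up or disturb the things standing around the dispenser.

Things in the scene. Friction and masses are not known exactly. Their poses are not given: they have to be found in the camera images.
- dispenser: Bench tape dispenser screwed to the bench, a white housing 200 (x) x 270 (y) x 100 mm high; origin at the centre of its underside, x points away from its front (the tape slot is in the front, at -x), y to its left, z up. The dial is on the right of its top, axis vertical at x = 0, y = -50 mm; the tape reel on the left.
- reel (a point): Centre of the tape reel, 112 mm across and 64 mm wide along the dispenser's y, standing half sunk in the left of the dispenser's top; 134 mm to the left of the dial's axis and 20 mm behind it, the reel's top 161 mm above the bench. Do not run into it.
- scale (a point): Point on the housing's top (100 mm above the bench) on the dial's axis, axes as the dispenser's. Round it, from 53 mm out, lie five flat black bars, 45 degrees apart, that mark the tape lengths: the shortest (6 mm) at the dial's left (+y), then clockwise 9, 12 (at +x), 15 and 18 mm (at -y).
- dial_top (a point): Centre of the dial's flat top. The dial is a black knurled disc 92 mm across, 18 mm thick, its top about 123 mm above the bench: too wide to grasp. It floats on a spring: pressed down it yields 0.5 mm per newton and stops hard after 4 mm (8 N). A fingertip pressed on the top, 25 to 40 mm from the axis, with 3 to 10 N drags it round by friction.
- dial_mark (a point): Point on the dial's top face, on its white pointer line (26 mm long, flush), 40 mm from the dial's axis; shows where the line points.
- dial (a joint): Angle of the dial in rad, growing clockwise seen from above; 0 with the white line at the shortest bar, 0.785 (45 degrees) more at each longer bar. It clicks into a detent at every bar: past half way between two bars it springs on to the next (0.06 N m at most to get over). End stops at -0.3 and 3.44. It starts at the shortest bar or the second.
- tape_roll: Loose cardboard tape core lying flat, 90 mm across, bore 76 mm, 25 mm high; origin at the centre of its underside. To be left alone.
- carton: Loose small carton 60 x 90 x 50 mm high; origin at the centre of its underside. To be left alone.
- small_bin: Loose blue open bin 120 x 80 x 50 mm high; origin at the centre of its underside. To be left alone.
- jar: Loose small jar 44 mm across, 60 mm high; origin at the centre of its underside. To be left alone.

How it is judged:
By the outcome, as a careful person would: the job done as asked, in the order asked, and still so for the second after the job is handed in, with the robot touching nothing.
It also fails if it takes over 35 s, if anything falls off the work surface, if the arm or the gripper's body presses on something with over 40 N, if the wrist force passes 120 N, or if a joint passes its speed limit or range.

## Working session

There is one attempt and no reset: what is moved stays moved. The work goes in short steps, Python scripts to look and compute and a shell command to move; the robot and the scene stay as the last step left them, time stands still between calls to the robot, and variables do not carry over. Pictures are saved under pics/ and viewed, and the job is handed in when it is done.

```bash
mkdir -p pics; python3 - <<'E'
from cell import readout, viewer, job, env
import cv2,numpy as np
s=readout.state();print(s)
for n in("side","top"):
    p,d=viewer.grab_frame(n);cv2.imwrite(f"pics/{n}0.png",p);np.save(f"pics/{n}0.npy",d);print(viewer.camera_info(n))
E
```

```text
{'t': 0.0, 'qpos': array([-7.79289975e+01,  5.04231378e+00,  7.86265426e+01,  8.88401824e-04,
        9.64637467e+01, -5.90461727e+00]), 'qvel': array([ 0.02228802, -0.09242905,  0.05796998, -0.00564557,  0.08776923,
        0.05474359]), 'tau': array([-4.56769303e-04, -3.51864696e+01, -3.13278723e+01, -1.44287628e-04,
        1.09096075e-02, -1.10507554e-05]), 'position': array([ 169.66170308, -522.6840223 ,  247.09260524]), 'tool_rot': array([[ 9.51187448e-01,  3.08613381e-01, -4.68920666e-04],
       [ 3.08613633e-01, -9.51184782e-01,  2.26640729e-03],
       [ 2.53413415e-04, -2.30049348e-03, -9.99997322e-01]]), 'contact_force': array([-0.46478046, -0.43468695,  0.59089154]), 'torque': array([ 0.00382771, -0.00768976,  0.03235008]), 'finger_gap': 85.33095332990297}
{'camera_matrix': array([[476.94302786,   0.        , 320.6929054 ],
       [  0.        , 476.94302786, 234.98690443],
       [  0.        ,   0.        ,   1.        ]]), 'pose': array([[ 9.54150148e-01, -1.77649994e-01,  2.40910717e-01,
         3.75539193e+02],
       [-2.99179547e-01, -5.91381432e-01,  7.48838835e-01,
        -6.20826345e+02],
       [ 9.43891039e-03, -7.86580245e-01, -6.17415926e-01,
         7.09996244e+02],
       [ 0.00000000e+00,  0.00000000e+00,  0.00000000e+00,
         1.00000000e+00]])}
{'camera_matrix': array([[493.83576406,   0.        , 319.45621058],
       [  0.        , 493.83576406, 250.64358846],
       [  0.        ,   0.        ,   1.        ]]), 'pose': array([[-1.93232284e-02, -9.74659333e-01,  2.22858244e-01,
         3.81521362e+02],
       [-9.99808438e-01,  1.81426567e-02, -7.34375875e-03,
         1.19167074e+02],
       [ 3.11442239e-03, -2.22957458e-01, -9.74823200e-01,
         1.09964069e+03],
       [ 0.00000000e+00,  0.00000000e+00,  0.00000000e+00,
         1.00000000e+00]])}
```

View pics/top0.png

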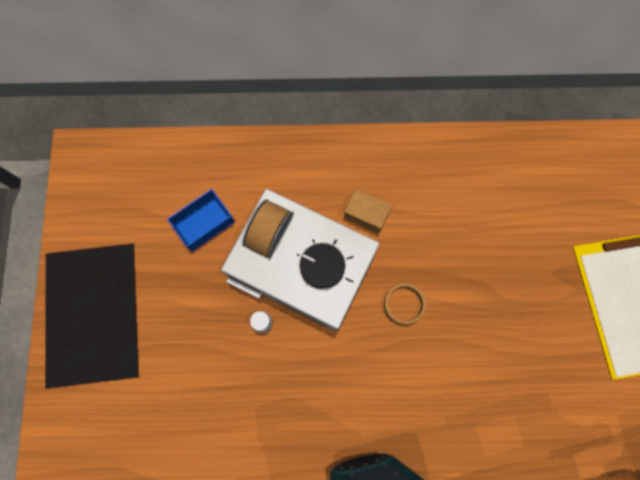

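View pics/side0.png

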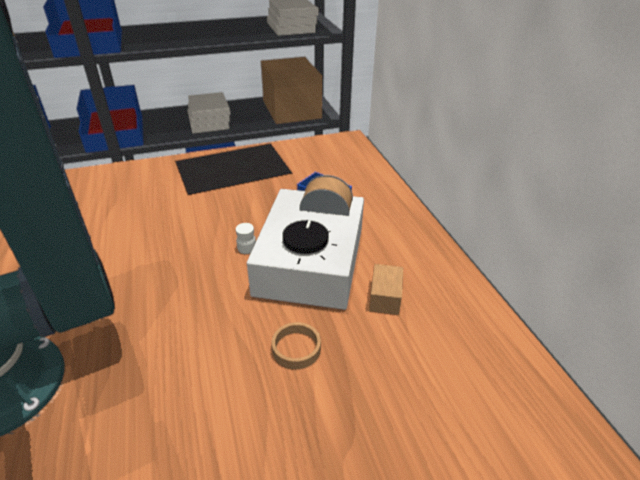

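The white line runs to about (303,257) in the top view, with the dial centre at about (322,265). Bars sit near (299,255), (313,242), (335,241), (350,258) and (350,280), so the line is probably at the shortest bar. Next I'll measure it.

```bash
cat > h.py <<'E'
import numpy as np,cv2
from cell import viewer
def onplane(n,uv,z):
    c=viewer.camera_info(n);K=c["camera_matrix"];T=c["pose"]
    uv=np.atleast_2d(uv).astype(float)
    r=np.c_[(uv-[K[0,2],K[1,2]])/K[0,0],np.ones(len(uv))]@T[:3,:3].T
    o=T[:3,3];return o+r*((z-o[2])/r[:,2])[:,None]
def rect(n,p,cx,cy,z,h=80,s=4):
    # ortho view: world plane z; image up=+x, left=+y, s px/mm
    c=viewer.camera_info(n);K=c["camera_matrix"];T=np.linalg.inv(c["pose"])
    v,u=np.mgrid[0:2*h*s,0:2*h*s]
    X=cx+h-v/s;Y=cy+h-u/s
    P=np.stack([X,Y,np.full(X.shape,z)],-1)@T[:3,:3].T+T[:3,3]
    m=P@K.T;return cv2.remap(p,(m[...,0]/m[...,2]).astype(np.float32),(m[...,1]/m[...,2]).astype(np.float32),cv2.INTER_CUBIC)
E
python3 - <<'E'
from h import *
for n,uv in(("top",(322,265)),("side",(305,237))):
    p=cv2.imread(f"pics/{n}0.png");d=np.load(f"pics/{n}0.npy")
    g=p.max(2)<60
    l,lab,st,ce=cv2.connectedComponentsWithStats(g.astype(np.uint8))
    k=lab[uv[1]+4,uv[0]+4];print(n,st[k],ce[k],onplane(n,ce[k],120))
    c=viewer.camera_info(n);K=c["camera_matrix"];T=c["pose"]
    ys,xs=np.where(lab==k);z=d[ys,xs]
    P=np.c_[(xs-K[0,2])/K[0,0]*z,(ys-K[1,2])/K[0,0]*z,z]@T[:3,:3].T+T[:3,3]
    t=P[(P[:,2]>115)];print(np.median(t,0),np.percentile(t,[2,98],axis=0))
    cv2.imwrite(f"pics/r_{n}0.png",np.hstack([rect(n,p,420,115,z,80,3) if 0 else rect(n,p,*np.median(t,0)[:2],zz,75,2) for zz in(100,123)]))
E
```

```text
top [ 301  245   43   43 1390] [322.63021583 266.2294964 ] [[573.06426979 105.99945744 120.        ]]
[571.57408148 105.7354244  122.21461938] [[534.48975408  68.77588968 118.69998517]
 [613.8619567  145.70846806 125.70556276]]
side [ 283  221   45   33 1159] [305.04486626 237.43830889] [[573.56791106  96.17690219 120.        ]]
[572.71368048  95.23982565 123.67126213] [[533.76951308  62.32285699 116.05586856]
 [614.66644159 142.07177989 126.01690374]]
```

```bash
python3 -c "
import cv2,numpy as np
cv2.imwrite('pics/rr.png',np.vstack([cv2.imread('pics/r_top0.png'),cv2.imread('pics/r_side0.png')]))"
```

```text
(no output)
```

View pics/rr.png

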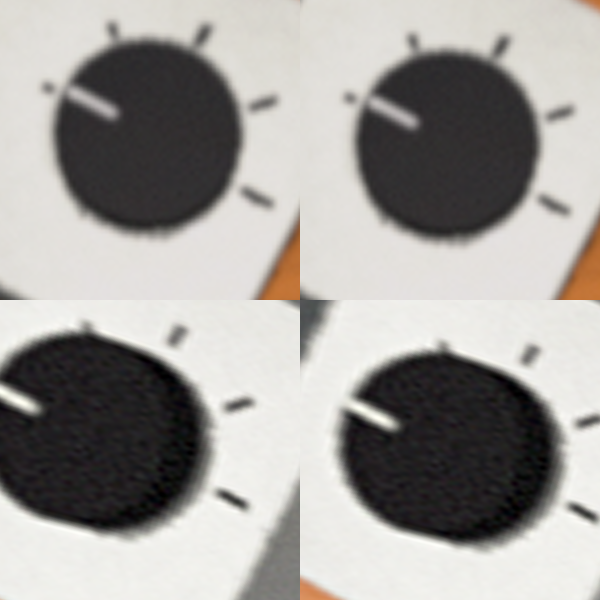

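```bash
python3 - <<'E'
import numpy as np
from scipy.optimize import least_squares
def W(c,pts): return np.array([[c[0]+75-v/2,c[1]+75-u/2] for u,v in pts])
T=W((571.57,105.74),[(48,88),(113,32),(204,36),(263,103),(257,198)])
S=W((572.71,95.24),[(177,36),(239,104),(232,199)])
R=53+np.array([6,9,12,15,18])/2
def f(p,P,i):
    a=p[2]-np.pi/4*i   # world angle, clockwise decreasing
    return (P-np.c_[p[0]+R[i]*np.cos(a),p[1]+R[i]*np.sin(a)]).ravel()
for P,i in((T,np.arange(5)),(S,np.arange(2,5))):
    r=least_squares(f,[572,103,2],args=(P,i));print(r.x[:2],np.degrees(r.x[2]),r.fun.round(1))
E
```

```text
[576.38415888 106.89032462] 62.370408238444746 [ 0.2  0.2 -0.7  0.2 -0.1 -0.8  0.6  0.1 -0.1  0.3]
[577.43481696 108.94260446] 62.26578998681776 [ 0.1  0.3  0.3 -0.4 -0.4  0.2]
```

```bash
python3 -m jog '[[0.038,-0.0297,0,0,0,0,1],[0.038,-0.0297,0,0,0,0,1],[0.038,-0.0297,0,0,0,0,1],[0.038,-0.0297,0,0,0,0,1],[0.038,-0.0297,0,0,0,0,1],[0.038,-0.0297,0,0,0,0,1],[0.038,-0.0297,0,0,0,0,1],[0.038,-0.0297,0,0,0,0,1]]'
python3 -m jog '[[0.038,-0.0297,0,0,0,0,1],[0.038,-0.0297,0,0,0,0,1],[0.038,-0.0297,0,0,0,0,1],[0.038,-0.0297,0,0,0,0,1],[0.038,-0.0297,0,0,0,0,1],[0.038,-0.0297,0,0,0,0,1],[0.038,-0.0297,0,0,0,0,1]]'
python3 -m jog '[[0,0,0,0,0,-0.167,1],[0,0,0,0,0,-0.167,1],[0,0,0,0,0,-0.167,1],[0,0,0,0,0,-0.167,1],[0,0,0,0,0,-0.167,1],[0,0,0,0,0,-0.167,1],[0,0,0,0,0,-0.167,1],[0,0,0,0,0,0,1],[0,0,0,0,0,0,1]]'
python3 - <<'E'
from h import *
from cell import readout
s=readout.state();print(s["position"],s["tool_rot"],s["qpos"],s["contact_force"],s["torque"])
for n in("side","top"):
    p,d=viewer.grab_frame(n);cv2.imwrite(f"pics/{n}1.png",p);np.save(f"pics/{n}1.npy",d)
E
```

```text
t: 1.1
position: [386.0, -201.8, 247.9]
tool_rot: [[0.951, 0.309, -0.0], [0.309, -0.951, 0.0], [-0.0, -0.0, -1.0]]
contact_force: [0.0, -0.5, -0.0]
finger_gap: 0.1
t: 1.98
position: [574.9, 77.9, 247.6]
tool_rot: [[0.951, 0.309, -0.001], [0.309, -0.951, -0.0], [-0.001, 0.0, -1.0]]
contact_force: [-0.0, -0.6, 0.6]
finger_gap: 0.4
t: 3.1
position: [574.3, 76.5, 247.9]
tool_rot: [[0.09, 0.996, -0.001], [0.996, -0.09, -0.0], [-0.0, -0.001, -1.0]]
contact_force: [0.6, 0.8, 0.0]
finger_gap: 0.2
[574.28132243  76.53789714 247.91655856] [[ 9.01744283e-02  9.95925742e-01 -6.99794241e-04]
 [ 9.95925971e-01 -9.01745337e-02 -1.20462186e-04]
 [-1.83075011e-04 -6.86080650e-04 -9.99999748e-01]] [ 1.98794925e+00  8.78622030e+00  7.43913724e+01 -5.54668483e-03
  9.68627178e+01  7.16093400e+00] [0.62864529 0.77273486 0.01376154] [ 0.00588676 -0.0207668   0.00187797]
```

View pics/side1.png

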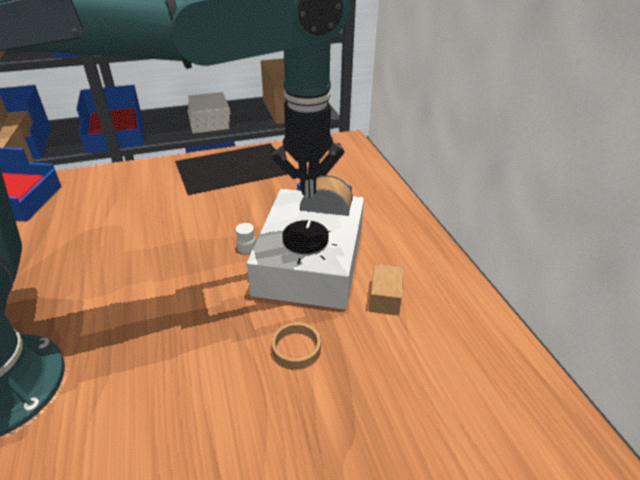

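View pics/top1.png

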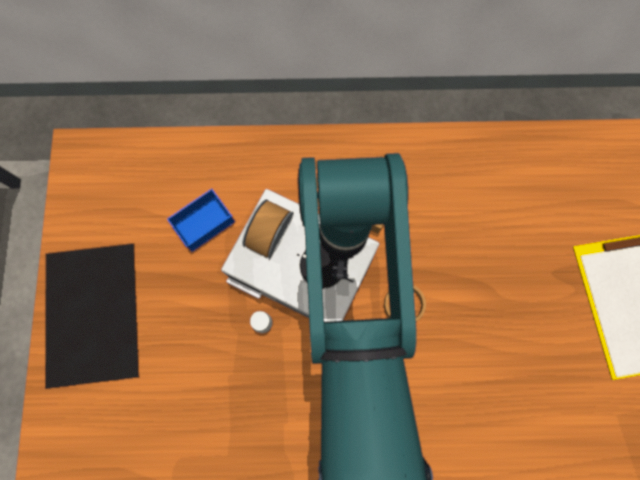

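Side view: the closed fingertips hang clear above the dial's near side and the reel is well away. Going down.

```bash
python3 -m jog '[[0,0,0.033,0,0,0,1],[0,0,0.033,0,0,0,1],[0,0,0.033,0,0,0,1],[0,0,0,0,0,0,1],[0,0,0,0,0,0,1]]'
python3 - <<'E'
from h import *
p,d=viewer.grab_frame("side");cv2.imwrite("pics/side2.png",cv2.resize(p[120:320,180:440],None,fx=3,fy=3,interpolation=cv2.INTER_CUBIC))
E
```

```text
t: 3.82
position: [575.2, 76.6, 150.8]
tool_rot: [[0.088, 0.996, 0.002], [0.996, -0.088, -0.0], [0.0, 0.002, -1.0]]
contact_force: [0.3, -0.1, 0.4]
finger_gap: 0.4
```

View pics/side2.png

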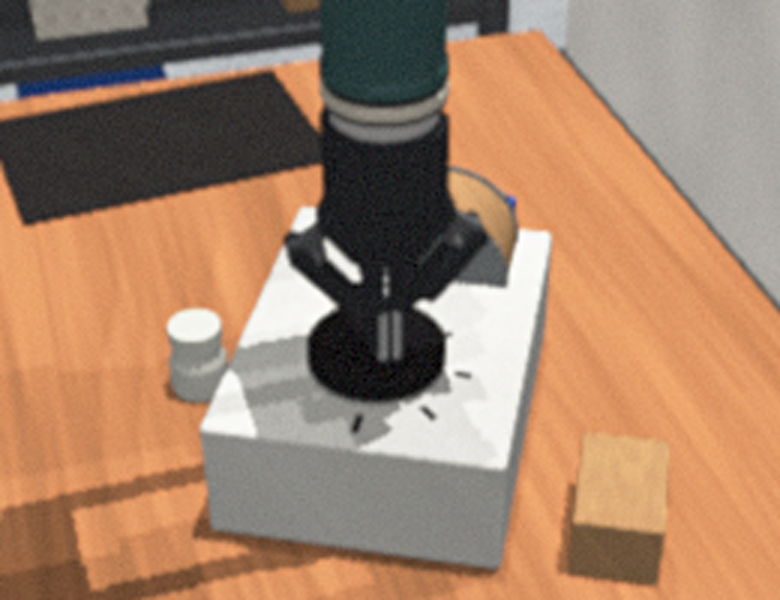

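Tips are about 10 mm above the dial, on its near half (crop ~(390,360)). Lowering in steps until contact.

```bash
python3 -m jog '[[0,0,0.008,0,0,0,1],[0,0,0,0,0,0,1],[0,0,0,0,0,0,1]]'
python3 -m jog '[[0,0,0.0025,0,0,0,1],[0,0,0,0,0,0,1],[0,0,0,0,0,0,1]]'
python3 -m jog '[[0,0,0.0015,0,0,0,1],[0,0,0,0,0,0,1],[0,0,0,0,0,0,1]]'
```

```text
t: 4.25
position: [574.5, 76.5, 141.5]
tool_rot: [[0.088, 0.996, 0.0], [0.996, -0.088, -0.0], [-0.0, 0.0, -1.0]]
contact_force: [-0.5, -0.1, -0.1]
finger_gap: -0.1
t: 4.62
position: [574.5, 76.5, 138.9]
tool_rot: [[0.088, 0.996, 0.0], [0.996, -0.088, -0.0], [-0.0, 0.0, -1.0]]
contact_force: [-0.6, -0.4, 0.9]
finger_gap: -0.1
t: 5.0
position: [574.6, 76.5, 137.7]
tool_rot: [[0.088, 0.996, 0.001], [0.996, -0.088, -0.0], [-0.0, 0.001, -1.0]]
contact_force: [0.3, -0.6, 3.0]
finger_gap: -0.1
```

```bash
python3 -m jog '[[0,0,0.001,0,0,0,1],[0,0,0.001,0,0,0,1],[0,0,0,0,0,0,1],[0,0,0,0,0,0,1]]'
python3 -m jog '[[0.0001,-0.0027,0,0,0,0.0873,1],[0.0001,-0.0027,0,0,0,0.0873,1],[0,0,0,0,0,0,1],[0,0,0,0,0,0,1]]'
python3 - <<'E'
from h import *
from cell import readout
print(readout.state()["contact_force"],readout.state()["torque"])
p,d=viewer.grab_frame("side");cv2.imwrite("pics/side3.png",cv2.resize(p[180:280,240:370],None,fx=6,fy=6,interpolation=cv2.INTER_CUBIC))
E
```

```text
t: 5.5
position: [574.8, 76.4, 136.1]
tool_rot: [[0.088, 0.996, 0.001], [0.996, -0.088, -0.0], [-0.0, 0.001, -1.0]]
contact_force: [-1.3, -1.1, 5.9]
finger_gap: -0.0
t: 6.0
position: [570.2, 77.2, 136.2]
tool_rot: [[0.259, 0.966, 0.003], [0.966, -0.259, -0.0], [0.0, 0.003, -1.0]]
contact_force: [1.9, -0.7, 6.0]
finger_gap: -0.0
[ 1.85211411 -0.65217239  6.04835852] [-0.25680698 -0.4291771   0.0149723 ]
```

View pics/side3.png

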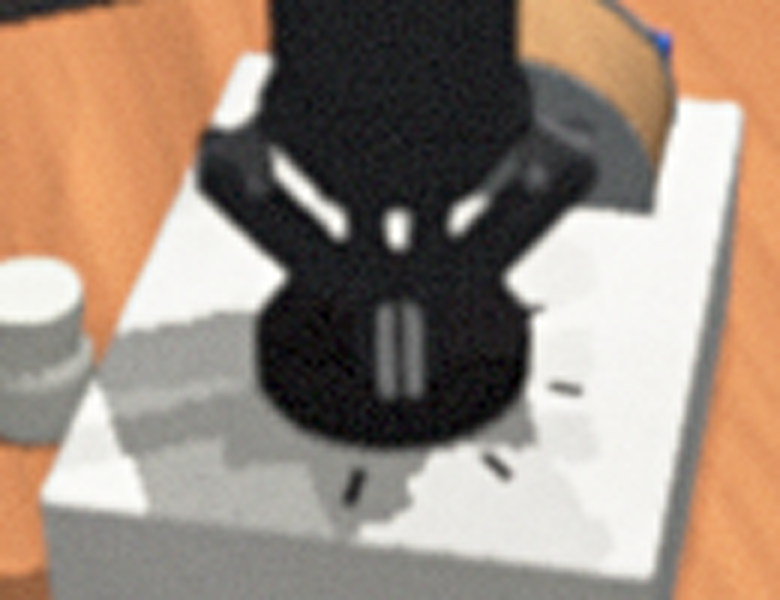

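The line is hidden by the gripper, so I'll follow progress by the tangential force. It should peak and then reverse past half way.

```bash
python3 -m jog '[[0,0,0.0005,0,0,0,1],[0.0001,-0.0027,0,0,0,0.0873,1],[0,0,0,0,0,0,1]]'
python3 -m jog '[[0.0001,-0.0027,0,0,0,0.0873,1],[0,0,0,0,0,0,1]]'
python3 -m jog '[[0.0001,-0.0027,0,0,0,0.0873,1],[0,0,0,0,0,0,1],[0,0,0,0,0,0,1]]'
python3 -m jog '[[0.0001,-0.0027,0,0,0,0.0873,1],[0,0,0,0,0,0,1],[0,0,0,0,0,0,1]]'
```

```text
t: 6.42
position: [567.6, 77.9, 135.8]
tool_rot: [[0.342, 0.94, 0.003], [0.94, -0.342, -0.001], [0.0, 0.003, -1.0]]
contact_force: [2.2, -2.8, 5.8]
finger_gap: -0.1
t: 6.68
position: [564.9, 78.9, 135.8]
tool_rot: [[0.423, 0.906, 0.003], [0.906, -0.423, -0.001], [0.001, 0.003, -1.0]]
contact_force: [1.8, -2.5, 6.4]
finger_gap: 0.0
t: 7.05
position: [562.0, 80.4, 135.8]
tool_rot: [[0.5, 0.866, 0.001], [0.866, -0.5, -0.0], [0.0, 0.001, -1.0]]
contact_force: [0.0, -2.1, 7.9]
finger_gap: 0.1
t: 7.42
position: [559.0, 82.3, 135.8]
tool_rot: [[0.573, 0.819, -0.0], [0.819, -0.573, 0.001], [0.0, -0.001, -1.0]]
contact_force: [-1.1, -0.2, 8.5]
finger_gap: 0.2
```

```bash
python3 -m jog '[[0.0001,-0.0027,0,0,0,0.0873,1],[0,0,0,0,0,0,1],[0,0,0,0,0,0,1]]'
python3 -m jog '[[0.0001,-0.0027,0,0,0,0.0873,1],[0,0,0,0,0,0,1],[0,0,0,0,0,0,1]]'
python3 - <<'E'
from h import *
p,d=viewer.grab_frame("side");q,d=viewer.grab_frame("top");cv2.imwrite("pics/side4.png",np.hstack([cv2.resize(p[190:280,250:370],None,fx=4,fy=4,interpolation=cv2.INTER_CUBIC),cv2.resize(q[220:310,280:360],None,fx=4,fy=4,interpolation=cv2.INTER_CUBIC)]))
E
```

```text
t: 7.8
position: [556.8, 84.1, 135.8]
tool_rot: [[0.642, 0.766, -0.001], [0.766, -0.642, 0.001], [0.0, -0.001, -1.0]]
contact_force: [-2.3, 0.8, 8.5]
finger_gap: 0.0
t: 8.18
position: [554.9, 85.8, 135.8]
tool_rot: [[0.707, 0.707, -0.0], [0.707, -0.707, 0.001], [0.0, -0.001, -1.0]]
contact_force: [-0.8, 1.4, 8.1]
finger_gap: -0.0
```

View pics/side4.png

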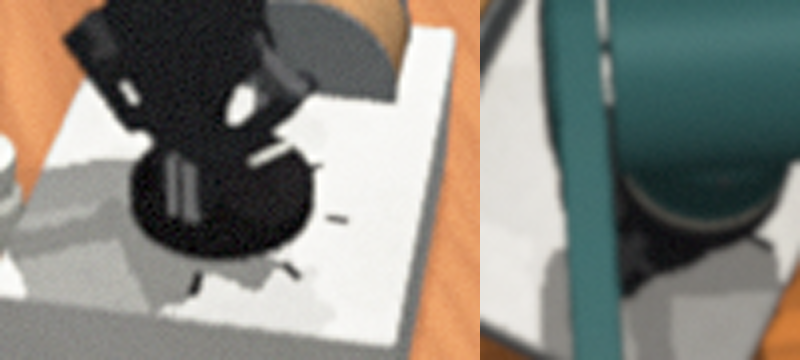

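The line's ends show at crop (286,145) and (250,163). Computing its angle.

```bash
python3 - <<'E'
from h import *
P=onplane("side",[(250+286/4,190+145/4),(250+250/4,190+163/4)],119.5)
print(P);v=(P[0]-P[1])[:2];print(62.3-np.degrees(np.arctan2(v[1],v[0])),np.linalg.norm(v), 62.3-np.degrees(np.arctan2(*(P[0][:2]-[577,108])[::-1])))
E
```

```text
[[616.22598555 122.60862971 119.5       ]
 [594.19690531 113.4193125  119.5       ]]
39.656794412627264 23.868890360906025 41.87354981452772
```

The dial stands at about 40°, past half way and short of the bar, so it should snap on to the second bar. Lifting straight up, then clear to check.

```bash
python3 -m jog '[[0,0,-0.002,0,0,0,1],[0,0,-0.003,0,0,0,1],[0,0,-0.02,0,0,0,1],[0,0,-0.04,0,0,0,1],[0,0,-0.04,0,0,0,1],[0,0,0,0,0,0,1]]'
python3 -m jog '[[-0.05,0.01,0,0,0,0,1],[-0.05,0.01,0,0,0,0,1],[-0.05,0.01,0,0,0,0,1],[-0.05,0.01,0,0,0,0,1],[0,0,0,0,0,0,1],[0,0,0,0,0,0,1],[0,0,0,0,0,0,1],[0,0,0,0,0,0,1]]'
python3 - <<'E'
from h import *
p,d=viewer.grab_frame("side");q,d=viewer.grab_frame("top");cv2.imwrite("pics/top5.png",q)
cv2.imwrite("pics/side5.png",np.hstack([cv2.resize(p[190:280,250:370],None,fx=3,fy=3,interpolation=cv2.INTER_CUBIC),rect("top",q,577,107.5,121,75,2)[:270]]))
E
```

```text
t: 9.02
position: [556.3, 85.5, 243.0]
tool_rot: [[0.707, 0.707, 0.005], [0.707, -0.707, 0.0], [0.004, 0.004, -1.0]]
contact_force: [-1.3, 0.4, -0.2]
finger_gap: -0.1
t: 10.02
position: [442.3, -83.3, 239.4]
tool_rot: [[0.706, 0.708, -0.001], [0.708, -0.706, 0.0], [-0.0, -0.001, -1.0]]
contact_force: [-0.0, 0.2, 0.2]
finger_gap: -0.0
```

View pics/side5.png

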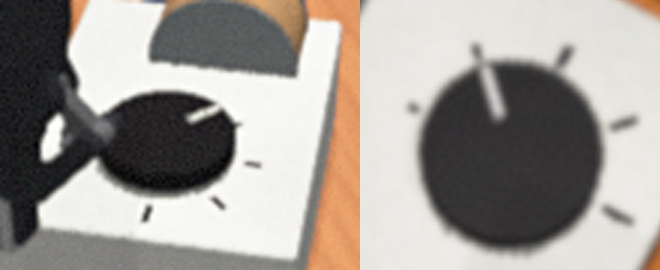

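View pics/top5.png

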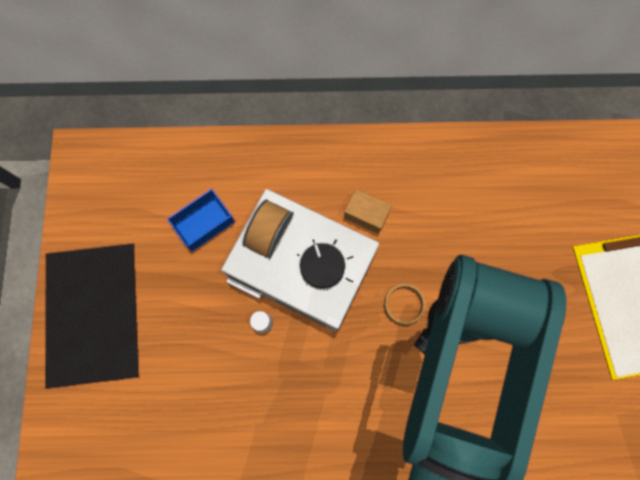

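The white line (316,241)-(321,258) now points at the second (9 mm) bar. Nothing else moved, and the arm is clear.

```bash
python3 -c "
from cell import job;print(job.hand_in())"
```

```text
the job is handed in; nothing more can be done
None
```

The dial is one click further clockwise: its white line started at the shortest bar (6 mm) and now rests at the next longer one (9 mm). I pressed the closed fingertips on the dial's top about 31 mm from its axis with 6–8.5 N and turned it about 40°. Then I lifted straight off and it clicked the rest of the way.

- **During the turn:** the tangential force rose to about 3 N and then reversed, as expected when passing half way. The side camera put the dial at about 40° just before I lifted.
- **After backing away:** the top camera shows the line at the second bar and the reel, roll, carton, bin and jar where they were. The finger was clear of everything and contact force was near zero at about t = 10 s.
- **Failed checks:** none failed or disagreed. The gripper hid the line for most of the turn, so I followed that part by force alone.

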